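Wipe metal offcuts off the assembly plate with the scraper block

TASK

Clear the five loose metal offcuts off the aluminium plate into the black tray at its end by wiping them with the scraper block, never with the fingers. The scraper lies on its side: first stand it upright on its rubber blade near the middle of the blue mat and let go, then take it again by its handle and wipe. Finish with all five offcuts in the tray and the scraper standing released on its blade near the middle of the blue mat again, and leave the mug and the screwdriver where they are.

Things in the scene. Friction and masses are not known exactly. Their poses are not given: they have to be found in the camera images.
- station: fixed assembly plate with catch tray, 150 (its x) by 300 mm (its y). Origin on the desk under the plate's centre, z up. Plate top 40 mm up, y -100 to +100 mm, open at the +y end; blue fences 12 mm high on both sides leave x -65 to +65 mm clear. At y = -100 mm the plate ends in a clean edge and the black tray begins (inside y -100 to -195 mm; side walls 44 mm, far wall 60 mm high above the desk).
- plate_start (a point): point on the plate's top (40 mm above the desk), midway between the fences, 70 mm towards +y from the plate's centre; axes as the station's. The offcuts start at least 25 mm from it towards -y, so the 32 mm thick scraper can be set down here behind them
- tray_floor (a point): centre of the tray's inner floor, 5 mm above the desk; inside the tray measures 140 mm (x) by 95 mm (y); axes as the station's
- mat_mid (a point): centre of the top of the blue mat, 160 mm (its x) by 120 mm (its y), 3 mm thick, fixed on the desk; z up
- scraper_center (a point): centre of the scraper block (0.11 to 0.18 kg), half-way up its 68 mm height. z runs from blade to handle top (up when it stands), y along the blade, x through its thickness, 32 mm throughout. Blade (black rubber and orange): 116 mm long, from 34 to 20 mm below this point. Yellow handle: 46 mm wide (y), centred, from 20 mm below to 34 mm above. Same when turned half round about z.
- scraper_top (a point): centre of the top face of the scraper's handle, 34 mm along z from its centre; axes as there. At the start the scraper lies on its +x face on the wooden rest, z level, +x down, its middle 41 mm above the desk; the last 26 mm of the handle stick out beyond the rest, free below
- rest: fixed T-shaped wooden rest, 25 mm high, under the lying scraper; origin on the desk below the scraper's blade edge, x along the lying scraper from blade to handle: cross-bar x 0 to 12 mm and 100 mm wide (y), stem x 12 to 40 mm and 36 mm wide. Keep clear: further left of the robot a flask 230 mm tall (x over 0.66 m, y over 0.46 m) and a power supply 155 mm tall (y over 0.6 m) stand on the desk
- chip0_center (a point): loose brass disc offcut, 18 mm across, 5 mm thick, lying flat on the plate; point at its centre
- chip1_center (a point): loose brass disc offcut, 18 mm across, 5 mm thick, lying flat on the plate; point at its centre
- chip2_center (a point): loose brass disc offcut, 18 mm across, 5 mm thick, lying flat on the plate; point at its centre
- chip3_center (a point): loose copper bar offcut, 22 x 12 x 5 mm, lying flat on the plate; point at its centre
- chip4_center (a point): loose copper bar offcut, 22 x 12 x 5 mm, lying flat on the plate; point at its centre
- mug: white mug, 80 mm across, 90 mm tall, bystander; origin under its base
- screwdriver: red-handled screwdriver lying flat, 180 mm long, bystander; origin under it, x along it

How it is judged:
On the way, in this order (a step that is already met when the one before it is completed fails the run):
1. the scraper stands upright on its blade near the middle of the blue mat, let go (angle between scraper_center's own z axis and vertical below 0.12 rad and horizontal distance between scraper_center and mat_mid below 0.05 m and z of scraper_center in the frame of mat_mid between 0.03 and 0.038 m and contact force between scraper and the fingers below 0.1 N and linear speed of scraper below 0.03 m/s), for 0.2 s.
2. all five offcuts lie in the tray (y of chip0_center in the frame of station between -0.198 and -0.1 m and x of chip0_center in the frame of station between -0.073 and 0.073 m and z of each of chip0_center, chip1_center, chip2_center, chip3_center, chip4_center in the frame of station below 0.035 m and y of chip1_center in the frame of station between -0.198 and -0.1 m and x of chip1_center in the frame of station between -0.073 and 0.073 m and y of chip2_center in the frame of station between -0.198 and -0.1 m and x of chip2_center in the frame of station between -0.073 and 0.073 m and y of chip3_center in the frame of station between -0.198 and -0.1 m and x of chip3_center in the frame of station between -0.073 and 0.073 m and y of chip4_center in the frame of station between -0.198 and -0.1 m and x of chip4_center in the frame of station between -0.073 and 0.073 m), for 0.2 s.
At the end, for the whole second after the job is handed in: All five offcuts lie inside the tray (centres within its walls and at least 5 mm below the level of the plate top), and the scraper stands on its blade on the blue mat (tilt under 0.12 rad, its centre within 50 mm of the mat's centre and 30 to 38 mm above it), at rest and not touched by the fingers (all of step 1 and all of step 2).
It fails at once if a finger pushes an offcut (contact force between any of chip0, chip1, chip2, chip3, chip4 and the fingers above 0.5 N).
It fails at once if the mug or the screwdriver is moved more than 30 mm (distance of any of mug, screwdriver from where it was at the start of the episode above 0.03 m).
It also fails if it takes over 72 s, if anything falls off the work surface, if the arm or the gripper's body presses on something with over 40 N, if the wrist force passes 120 N, or if a joint passes its speed limit or range.

ROBOT

A 7-joint arm with a two-finger parallel gripper is mounted at the origin on the work surface. World frame = base frame: x ahead of the robot, y to its left, z up, the work surface at z = 0. Lengths are in m, angles in rad, forces in N, time in s.
With the tool pointing down it reaches from about 0.425 to 0.95 m from the base axis. Payload 16.7 kg.
Tool frame: the origin (TCP) lies midway between the tips of the shut fingers; the grasp point (between the pads) lies 19 mm behind it; z points along the fingers, x is the direction in which the jaws open and shut, and the axes are right-handed (so a half turn about z gives the same grasp; the last joint's range is limited). The gripper opens to 94 mm and grips with 3 to 60 N. Pads are 16 mm wide; open, the fingers measure 119 mm over their backs; the gripper's body (75 mm by 177 mm) begins 78 mm behind the grasp point.
Start: joints at [1.067, 0.426, 0.074, 1.606, -0.034, 1.111, -0.067], TCP at [0.234, -0.633, 0.205] pointing down, gripper open.
Joint ranges: [-2.85, 2.85], [-0.5, 2.14], [-1.23, 1.37], [0.21, 2.46], [-1.02, 4.16], [0.16, 2.05], [-2.73, 2.73]. Speed limits (rad/s): [1.89, 1.89, 2.39, 2.39, 3.01, 3.01, 3.01].

INTERFACE

Orientations are given as a unit quaternion [w, x, y, z].
In Python, from cell import observe, viewer, workorder gives the robot as it stands. The module is installed in compiled form; this text tells all that it offers.
- The arm moves only by the shell command python3 -m handwheel 'ROWS' [FORCE]. ROWS is JSON, a list of rows, each an object of numbers: "dx", "dy", "dz": the shift along the tool's x, y, z as a fraction of full scale; "ax", "ay", "az": the turn, a rotation vector about the tool's x, y, z as a fraction of full scale; "claw": the closure, from 0 (fully open) to 1 (shut). In form: [{"dx": .., "dy": .., "dz": .., "ax": .., "ay": .., "az": .., "claw": ..}, ...]. A call has 1 to 10 rows; each row shifts and turns the commanded pose from where the row before left it, along the tool's axes as they then stand; what a row does not reach is not made up. Full scale, the value 1, is 0.025 m for a shift and 0.1 rad for a turn. A row lasts 1/12 s, in which the tool goes at most 41.7 mm and 7.16 degrees, less where a joint would pass 70% of its speed; a pose out of reach is approached as far as the arm can. A call with a number of a shift or a turn outside -1 to 1 is refused whole. A call with a gripper value outside its range is refused whole. The fingers move at their own pace and stop on an object; FORCE is the grip in N (left out, the last holds). Time passes only in rows, so rows that do not move let the fingers close. It gives the time, the measured TCP pose, the force and the opening at its end, in the units of the state.
- observe(): the state, without advancing time (a new reading comes with each control period).
- viewer.grab_frame(name): name is "side" or "top"; returns a dict with "color" (420x560x3 uint8, red, green, blue), "mtx" (3x3 intrinsics, pixels), "k1" (the pictures are not rectified: a ray, as slopes to the right and down, at radius r is drawn at 1 + k1 r^2 times it, then the intrinsics apply), "position" and "orientation" of the camera in the world. Camera axes: x right, y down, z forward; pixel columns grow to the right and rows downward; lengths in m; the calibration is good to about 2 mm. A picture is of the moment at which its call begins. There is no depth.
- workorder.sign_off(): hands the job in, once; it reports no verdict.
The state is a dict: "time_s": time; "joint_positions": joint angles; "joint_vel": joint speeds; "tau": joint torques, N m; "tcp_pos": TCP position; "eef_rot": TCP orientation; "wrist_force": force on the tool from outside, world axes, zero at the start; "ft_torque": the same for the moment, N m; "width": finger opening in m.
Only numpy, scipy, OpenCV 4.12 (cv2) and the standard library are available. Lean on these libraries where they do the work, as an engineer would, in place of code of your own. Each camera call takes 0.05 s, during which the arm holds its last target. There are 200 camera calls.

## Working session

There is one attempt and no reset: what is moved stays moved. The work goes in short steps, Python scripts to look and compute and a shell command to move; the robot and the scene stay as the last step left them, time stands still between calls to the robot, and variables do not carry over. Pictures are saved under pics/ and viewed, about 8 in all and at most 12, crops included, and the job is handed in when it is done.

```bash
mkdir -p pics; cat > h.py <<'E'
import numpy as np, cv2
from cell import observe, viewer
from scipy.spatial.transform import Rotation as R
def q2r(q): return R.from_quat([q[1],q[2],q[3],q[0]])
def snap(name,fn):
    f=viewer.grab_frame(name); cv2.imwrite(fn,f["color"][:,:,::-1]); 
    np.savez(fn.replace('.png','.npz'),mtx=f["mtx"],k1=f["k1"],p=f["position"],q=f["orientation"]); return f
def load(fn): return np.load(fn.replace('.png','.npz'))
def ray(c,uv):
    d=np.array([c['k1'],0,0,0,0],float)
    n=cv2.undistortPoints(np.array([[uv]],float),c['mtx'],np.array([float(c['k1']),0,0,0]))[0,0]
    return q2r(c['q']).apply([n[0],n[1],1])
def at(c,uv,z):
    v=ray(c,uv); return c['p']+v*(z-c['p'][2])/v[2]
def proj(c,X):
    X=np.atleast_2d(np.array(X,float)); Y=q2r(c['q']).inv().apply(X-c['p'])
    return cv2.projectPoints(Y,np.zeros(3),np.zeros(3),c['mtx'],np.array([float(c['k1']),0,0,0]))[0][:,0]
E
python3 - <<'E'
from h import *
for n in("top","side"):
    f=snap(n,f"pics/{n}0.png"); print(n,f["position"],f["orientation"],f["mtx"].tolist(),f["k1"])
    
a=[cv2.imread(f"pics/{n}0.png") for n in("top","side")]
print(observe())
E
```

```text
top [0.56847051 0.06225983 0.92131898] [ 0.014787   -0.70120937  0.71265415 -0.01452003] [[402.52965696747026, 0.0, 275.61625737958263], [0.0, 402.52965696747026, 209.87483045593552], [0.0, 0.0, 1.0]] -0.0213850388339459
side [0.51738321 0.88619562 0.71077709] [ 0.03504702 -0.04812951  0.89905796 -0.43376265] [[455.9230214161101, 0.0, 275.5802218005242], [0.0, 455.9230214161101, 209.6486575730233], [0.0, 0.0, 1.0]] -0.04023384629232168
{'time_s': 0.1, 'joint_positions': array([ 1.06648677,  0.42661822,  0.07382982,  1.6065356 , -0.03411057,
        1.11079783, -0.0671188 ]), 'joint_vel': array([ 5.29210883e-04, -2.53582418e-03, -8.03812795e-04, -7.76794848e-04,
        7.47889059e-05, -4.60333764e-04,  8.45780238e-04]), 'tau': array([ 8.94609606e-03, -9.37466168e+01,  3.67803119e+00, -4.55041873e+01,
       -4.84549999e-02,  1.67712820e-02,  1.19921870e-04]), 'tcp_pos': array([ 0.23435899, -0.63259271,  0.20488239]), 'eef_rot': array([-2.91800856e-04,  8.20786115e-01, -5.71235372e-01, -4.66725988e-04]), 'wrist_force': array([0.21615569, 0.1846553 , 0.53336083]), 'ft_torque': array([-0.01701838, -0.0314454 ,  0.02134181]), 'width': 0.09376195614811825}
```

View pics/top0.png

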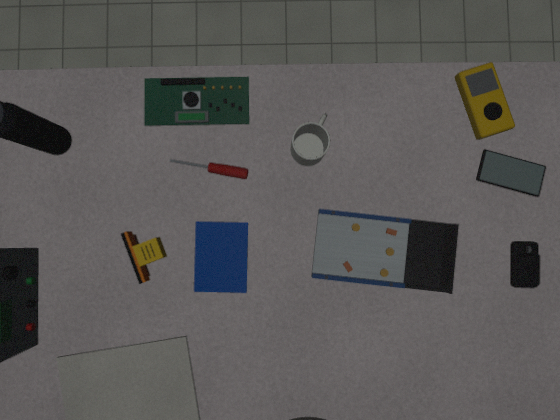

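View pics/side0.png

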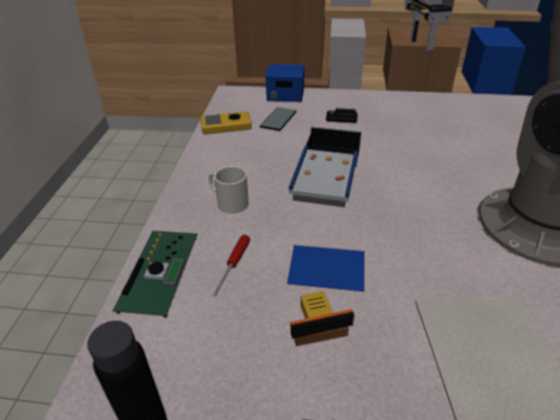

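```bash
python3 - <<'E'
import cv2,numpy as np
a=cv2.imread("pics/top0.png")
c=cv2.resize(a[205:305,110:260],None,fx=5,fy=5,interpolation=cv2.INTER_CUBIC); 
d=cv2.resize(a[200:300,305:465],None,fx=5,fy=5,interpolation=cv2.INTER_CUBIC)
cv2.imwrite("pics/c1.png",cv2.convertScaleAbs(c,alpha=1.5)); cv2.imwrite("pics/c2.png",cv2.convertScaleAbs(d,alpha=1.5))
E
```

```text
(no output)
```

View pics/c1.png

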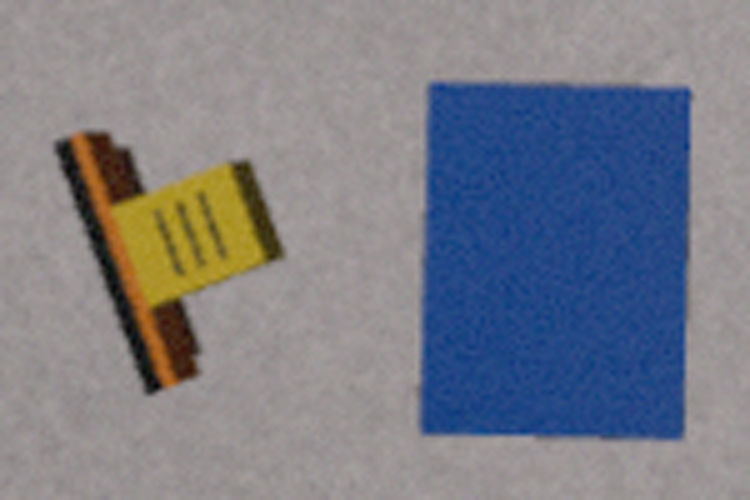

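View pics/c2.png

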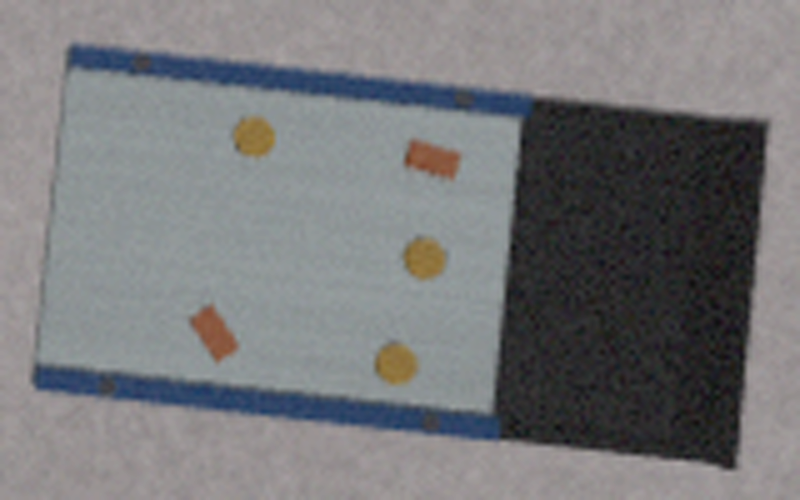

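```bash
python3 - <<'E'
from h import *
c=load("pics/top0.png")
def P(o,x,y,z): return at(c,(o[0]+(x+.5)/5-.5,o[1]+(y+.5)/5-.5),z)
A=(110,205);B=(305,200)
def show(n,a): print(n,np.round(a*1000,1).tolist())
mat=np.array([P(A,*p,.003) for p in[(430,84),(690,88),(684,437),(422,434)]]); show("mat",mat); show("mid",mat.mean(0))
show("matsides",np.linalg.norm(np.roll(mat,-1,0)-mat,axis=1)); d=mat[0]-mat[3];print("mat x ang",np.arctan2(d[1],d[0]))
bl=np.array([P(A,*p,.057) for p in[(55,143),(150,393)]]); hd=np.array([P(A,*p,.057) for p in[(233,163),(269,262)]])
show("blade",bl);show("handle",hd);print(np.linalg.norm(bl[0]-bl[1]),np.linalg.norm(hd[0]-hd[1]),np.linalg.norm(bl.mean(0)-hd.mean(0)))
z=hd.mean(0)-bl.mean(0);print("z ang",np.arctan2(z[1],z[0])); yb=bl[1]-bl[0];print("blade ang",np.arctan2(yb[1],yb[0])); show("centre",(hd.mean(0)+bl.mean(0))/2)
pl=np.array([P(B,*p,.04) for p in[(68,68),(523,115),(495,412),(38,367)]]); show("plate",pl);show("pc",pl.mean(0)); show("sides",np.linalg.norm(np.roll(pl,-1,0)-pl,axis=1))
y=(pl[0]+pl[3]-pl[1]-pl[2]);ya=np.arctan2(y[1],y[0]);print("sta y ang",ya, "edges", [float(np.arctan2(*(a-b)[1::-1])) for a,b in((pl[0],pl[1]),(pl[3],pl[2]))])
pc=pl.mean(0);e=np.array([np.cos(ya),np.sin(ya),0]);ex=np.array([e[1],-e[0],0])
print("tray far",(P(B,768,120,.06)-pc)@e,(P(B,735,467,.06)-pc)@e)
for p in[(255,137),(432,159),(424,258),(214,333),(396,363)]:
  q=P(B,*p,.045)-pc;print("chip",q@ex,q@e)
print("start",pc+.07*e)
E
```

```text
mat [[583.2, 245.4, 3.0], [579.5, 126.6, 3.0], [421.4, 131.5, 3.0], [424.5, 250.4, 3.0]]
mid [502.1, 188.5, 3.0]
matsides [118.8, 158.2, 118.9, 158.8]
mat x ang -0.031821271473082065
blade [[559.5, 396.6, 57.0], [452.0, 355.9, 57.0]]
handle [[549.7, 319.7, 57.0], [507.1, 304.4, 57.0]]
0.11495135332803068 0.04526092272662333 0.06808605775475697
z ang -1.2309576771752402
blade ang -2.77983600747112
centre [517.1, 344.1, 57.0]
plate [[596.2, -30.9, 40.0], [572.3, -230.2, 40.0], [443.1, -214.2, 40.0], [466.1, -15.2, 40.0]]
pc [519.4, -122.6, 40.0]
sides [200.7, 130.2, 200.4, 131.1]
sta y ang 1.4536256447700364 edges [1.4515852641344758, 1.4556694945124704]
tray far -0.19951774171797113 -0.19788418852596565
chip 0.04360230220627404 0.016650755945406902
chip 0.04182321830580798 -0.06108566661969861
chip -0.0013378227908517105 -0.061480628363345974
chip -0.04275781606214495 0.02643415269409764
chip -0.047788494017314276 -0.05347702897403441
start [ 0.52762495 -0.05309524  0.04      ]
```

```bash
python3 -m handwheel '[{"dy":-1,"dz":-0.2,"az":-0.37,"claw":0},{"dy":-1,"dz":-0.2,"az":-0.37,"claw":0},{"dy":-1,"dz":-0.2,"az":-0.37,"claw":0},{"dy":-1,"dz":-0.2,"az":-0.37,"claw":0},{"dy":-1,"dz":-0.2,"az":-0.37,"claw":0},{"dy":-1,"dz":-0.2,"az":-0.37,"claw":0},{"dy":-1,"dz":-0.2,"az":-0.37,"claw":0},{"dy":-1,"dz":-0.2,"az":-0.37,"claw":0},{"dy":-1,"az":-0.37,"claw":0},{"dy":-1,"az":-0.37,"claw":0}]' 20; python3 -c "from cell import observe as o;print(o()['joint_positions'])"
```

```text
[ 1.06648677  0.42661822  0.07382982  1.6065356  -0.03411057  1.11079783
 -0.0671188 ]invalid input
```

```bash
python3 -m handwheel '[{"dx":0,"dy":-1,"dz":-0.2,"ax":0,"ay":0,"az":-0.37,"claw":0},{"dx":0,"dy":-1,"dz":-0.2,"ax":0,"ay":0,"az":-0.37,"claw":0},{"dx":0,"dy":-1,"dz":-0.2,"ax":0,"ay":0,"az":-0.37,"claw":0},{"dx":0,"dy":-1,"dz":-0.2,"ax":0,"ay":0,"az":-0.37,"claw":0},{"dx":0,"dy":-1,"dz":-0.2,"ax":0,"ay":0,"az":-0.37,"claw":0},{"dx":0,"dy":-1,"dz":-0.2,"ax":0,"ay":0,"az":-0.37,"claw":0},{"dx":0,"dy":-1,"dz":-0.2,"ax":0,"ay":0,"az":-0.37,"claw":0},{"dx":0,"dy":-1,"dz":-0.2,"ax":0,"ay":0,"az":-0.37,"claw":0},{"dx":0,"dy":-1,"dz":0,"ax":0,"ay":0,"az":-0.37,"claw":0},{"dx":0,"dy":-1,"dz":0,"ax":0,"ay":0,"az":-0.37,"claw":0}]' 20; python3 -c "from cell import observe as o;print(o()['joint_positions'])"
```

```text
time_s: 0.93
tcp_pos: [0.451, -0.5084, 0.2455]
eef_rot: [-0.0, 0.912, -0.41, -0.0]
wrist_force: [0.4, 0.1, -0.1]
width: 0.0938
[ 0.80045652  0.40602328 -0.0685532   1.54251347  0.0290827   1.1941474
 -0.11753729]
```

```bash
for i in 1 2 3; do python3 -m handwheel '[{"dx":0,"dy":-1,"dz":0,"ax":0,"ay":0,"az":-0.37,"claw":0},{"dx":0,"dy":-1,"dz":0,"ax":0,"ay":0,"az":-0.37,"claw":0},{"dx":0,"dy":-1,"dz":0,"ax":0,"ay":0,"az":-0.37,"claw":0},{"dx":0,"dy":-1,"dz":0,"ax":0,"ay":0,"az":-0.37,"claw":0},{"dx":0,"dy":-1,"dz":0,"ax":0,"ay":0,"az":-0.37,"claw":0},{"dx":0,"dy":-1,"dz":0,"ax":0,"ay":0,"az":-0.37,"claw":0},{"dx":0,"dy":-1,"dz":0,"ax":0,"ay":0,"az":-0.37,"claw":0},{"dx":0,"dy":-1,"dz":0,"ax":0,"ay":0,"az":-0.37,"claw":0},{"dx":0,"dy":-1,"dz":0,"ax":0,"ay":0,"az":-0.37,"claw":0},{"dx":0,"dy":-1,"dz":0,"ax":0,"ay":0,"az":-0.37,"claw":0}]'; done; cat >> h.py <<'E'
def goal(p,rv_x_ang,tilt):
    "tool-frame shift units (after turning) and turn units from measured pose to goal: x axis angle, tilt about tool x"
    o=observe(); Rc=q2r(o['eef_rot']); a=rv_x_ang
    Rg=R.from_matrix(np.array([[np.cos(a),np.sin(a),0],[np.sin(a),-np.cos(a),0],[0,0,-1]]).T.reshape(3,3).T)*R.from_rotvec([tilt,0,0])
    d=np.array(p)-o['tcp_pos']
    print('t',o['time_s'],'tcp',o['tcp_pos'].round(4),'j',o['joint_positions'].round(2),'w',round(o['width'],4),'F',o['wrist_force'].round(1))
    print('turn units(tool)',((Rc.inv()*Rg).as_rotvec()/.1).round(2),'shift units goal-frame',(Rg.inv().apply(d)/.025).round(2),'cur-frame',(Rc.inv().apply(d)/.025).round(2))
E
python3 -c "
from h import *
goal([.5486,.2582,.1125],.351,0)"
```

```text
time_s: 1.77
tcp_pos: [0.6067, -0.3147, 0.245]
eef_rot: [-0.0, 0.972, -0.235, -0.0]
wrist_force: [0.2, -0.5, -0.2]
width: 0.0941
time_s: 2.6
tcp_pos: [0.682, -0.0778, 0.245]
eef_rot: [-0.0, 0.999, -0.052, -0.0]
wrist_force: [1.2, 0.5, -0.0]
width: 0.0942
time_s: 3.43
tcp_pos: [0.6666, 0.1702, 0.2451]
eef_rot: [-0.0, 0.991, 0.132, -0.0]
wrist_force: [0.2, 0.1, -0.1]
width: 0.0938
t 3.4333 tcp [0.6666 0.1702 0.2451] j [ 0.    0.46 -0.49  1.5   0.22  1.24 -0.25] w 0.0938 F [ 0.2  0.1 -0.1]
turn units(tool) [-0.    0.01 -0.85] shift units goal-frame [-3.22 -4.93  5.3 ] cur-frame [-3.63 -4.63  5.31]
```

```bash
python3 -m handwheel '[{"dx":-0.8,"dy":-1,"dz":0,"ax":0,"ay":0,"az":-0.85,"claw":0},{"dx":-0.8,"dy":-1,"dz":0,"ax":0.87,"ay":0,"az":0,"claw":0},{"dx":-0.8,"dy":0,"dz":0,"ax":0.87,"ay":0,"az":0,"claw":0},{"dx":-0.8,"dy":0,"dz":0,"ax":0.87,"ay":0,"az":0,"claw":0},{"dx":0,"dy":0,"dz":0,"ax":0.87,"ay":0,"az":0,"claw":0},{"dx":0,"dy":0,"dz":0,"ax":0.87,"ay":0,"az":0,"claw":0},{"dx":0,"dy":0,"dz":0,"ax":0.87,"ay":0,"az":0,"claw":0},{"dx":0,"dy":0,"dz":0,"ax":0.87,"ay":0,"az":0,"claw":0},{"dx":0,"dy":0,"dz":0,"ax":0.87,"ay":0,"az":0,"claw":0},{"dx":0,"dy":0,"dz":0,"ax":0.87,"ay":0,"az":0,"claw":0}]'
python3 -c "
from h import *
goal([.5486,.2582,.1125],.351,.785)"
```

```text
time_s: 4.27
tcp_pos: [0.5766, 0.1904, 0.2458]
eef_rot: [-0.378, 0.91, 0.16, -0.066]
wrist_force: [0.4, 1.0, 0.0]
width: 0.0942
t 4.2667 tcp [0.5766 0.1904 0.2458] j [ 0.48  0.57 -0.7   1.65 -0.44  1.23  0.37] w 0.0942 F [0.4 1.  0. ]
turn units(tool) [-0.02 -0.03 -0.02] shift units goal-frame [-0.12  1.7   5.84] cur-frame [-0.14  1.71  5.84]
```

```bash
python3 -m handwheel '[{"dx":-0.02,"dy":0.28,"dz":0.97,"ax":0,"ay":0,"az":0,"claw":0},{"dx":-0.02,"dy":0.28,"dz":0.97,"ax":0,"ay":0,"az":0,"claw":0},{"dx":-0.02,"dy":0.28,"dz":0.97,"ax":0,"ay":0,"az":0,"claw":0},{"dx":-0.02,"dy":0.28,"dz":0.97,"ax":0,"ay":0,"az":0,"claw":0},{"dx":-0.02,"dy":0.28,"dz":0.97,"ax":0,"ay":0,"az":0,"claw":0},{"dx":-0.02,"dy":0.28,"dz":0.97,"ax":0,"ay":0,"az":0,"claw":0},{"dx":0,"dy":0,"dz":0,"ax":0,"ay":0,"az":0,"claw":0}]'
python3 -c "
from h import *
goal([.5194,.3379,.0276],.351,.785)
f=snap('side','pics/s1.png');t=snap('top','pics/t1.png')
a=cv2.resize(f['color'][200:400,240:440,::-1],None,fx=2,fy=2);b=cv2.resize(t['color'][180:330,90:290,::-1],None,fx=2,fy=2)
b=np.vstack([b,np.zeros((100,400,3),np.uint8)]);cv2.imwrite('pics/v1.png',cv2.convertScaleAbs(np.hstack([a,b]),alpha=1.4))
"
```

```text
time_s: 4.85
tcp_pos: [0.5451, 0.26, 0.1093]
eef_rot: [-0.376, 0.91, 0.161, -0.069]
wrist_force: [-1.3, -0.7, -0.8]
width: 0.094
t 4.85 tcp [0.5451 0.26   0.1093] j [ 0.39  0.7  -0.71  1.8  -0.43  0.94  0.42] w 0.094 F [-1.3 -0.7 -0.8]
turn units(tool) [-0.    0.04 -0.03] shift units goal-frame [ 0.11 -0.01  4.63] cur-frame [ 0.12 -0.01  4.63]
```

View pics/v1.png

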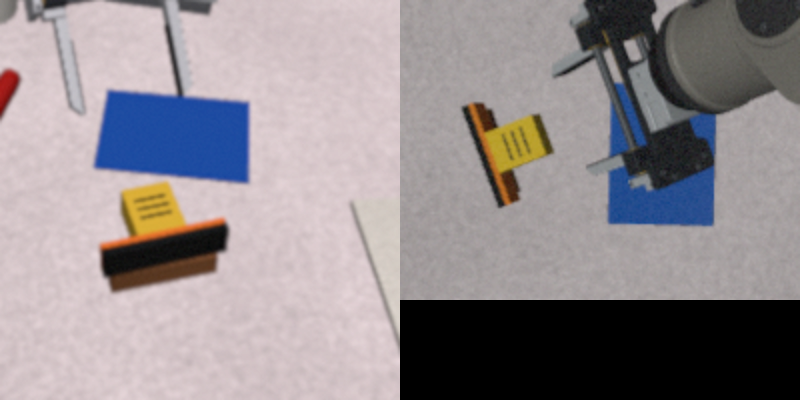

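Side crop: handle (~150,205) lies between and below the open fingers (75,105 / 180,90). Top crop: fingertips straddle the handle axis. Aligned, so go in and grip.

```bash
python3 -m handwheel '[{"dx":0.02,"dy":0,"dz":0.8,"ax":0,"ay":0,"az":0,"claw":0},{"dx":0.02,"dy":0,"dz":0.8,"ax":0,"ay":0,"az":0,"claw":0},{"dx":0.02,"dy":0,"dz":0.8,"ax":0,"ay":0,"az":0,"claw":0},{"dx":0.02,"dy":0,"dz":0.8,"ax":0,"ay":0,"az":0,"claw":0},{"dx":0.02,"dy":0,"dz":0.8,"ax":0,"ay":0,"az":0,"claw":0},{"dx":0.02,"dy":0,"dz":0.6,"ax":0,"ay":0,"az":0,"claw":0},{"dx":0,"dy":0,"dz":0,"ax":0,"ay":0,"az":0,"claw":0},{"dx":0,"dy":0,"dz":0,"ax":0,"ay":0,"az":0,"claw":0}]' && python3 -m handwheel '[{"dx":0,"dy":0,"dz":0,"ax":0,"ay":0,"az":0,"claw":1},{"dx":0,"dy":0,"dz":0,"ax":0,"ay":0,"az":0,"claw":1},{"dx":0,"dy":0,"dz":0,"ax":0,"ay":0,"az":0,"claw":1},{"dx":0,"dy":0,"dz":0,"ax":0,"ay":0,"az":0,"claw":1},{"dx":0,"dy":0,"dz":0,"ax":0,"ay":0,"az":0,"claw":1},{"dx":0,"dy":0,"dz":0,"ax":0,"ay":0,"az":0,"claw":1},{"dx":0,"dy":0,"dz":0,"ax":0,"ay":0,"az":0,"claw":1},{"dx":0,"dy":0,"dz":0,"ax":0,"ay":0,"az":0,"claw":1},{"dx":0,"dy":0,"dz":0,"ax":0,"ay":0,"az":0,"claw":1},{"dx":0,"dy":0,"dz":0,"ax":0,"ay":0,"az":0,"claw":1}]' 35
python3 -c "
from h import *
goal([.5194,.3379,.0276],.351,.785)"
```

```text
time_s: 5.62
tcp_pos: [0.5245, 0.3354, 0.0322]
eef_rot: [-0.376, 0.91, 0.16, -0.066]
wrist_force: [0.7, 0.1, 1.0]
width: 0.0938
time_s: 6.45
tcp_pos: [0.5235, 0.3357, 0.0313]
eef_rot: [-0.376, 0.91, 0.16, -0.066]
wrist_force: [-0.3, -1.2, 1.4]
width: 0.0461
t 6.45 tcp [0.5235 0.3357 0.0313] j [ 0.27  0.82 -0.71  1.86 -0.44  0.72  0.42] w 0.0461 F [-0.3 -1.2  1.4]
turn units(tool) [ 0.02 -0.01 -0.01] shift units goal-frame [-0.13  0.01  0.2 ] cur-frame [-0.13  0.01  0.2 ]
```

```bash
python3 -m handwheel '[{"dx":0,"dy":-0.3,"dz":-0.3,"ax":0,"ay":0,"az":0,"claw":1},{"dx":0,"dy":-0.6,"dz":-0.6,"ax":0,"ay":0,"az":0,"claw":1},{"dx":0,"dy":-0.7,"dz":-0.7,"ax":0,"ay":0,"az":0,"claw":1},{"dx":0,"dy":-0.7,"dz":-0.7,"ax":0,"ay":0,"az":0,"claw":1},{"dx":0,"dy":-0.7,"dz":-0.7,"ax":0,"ay":0,"az":0,"claw":1},{"dx":0,"dy":-0.3,"dz":-0.3,"ax":0,"ay":0,"az":0,"claw":1}]' && python3 -m handwheel '[{"dx":0,"dy":0,"dz":0,"ax":-0.8,"ay":0,"az":0,"claw":1},{"dx":0,"dy":0,"dz":0,"ax":-0.8,"ay":0,"az":0,"claw":1},{"dx":0,"dy":0,"dz":0,"ax":-0.8,"ay":0,"az":0,"claw":1},{"dx":0,"dy":0,"dz":0,"ax":-0.8,"ay":0,"az":0,"claw":1},{"dx":0,"dy":0,"dz":0,"ax":-0.8,"ay":0,"az":0,"claw":1},{"dx":0,"dy":0,"dz":0,"ax":-0.8,"ay":0,"az":0,"claw":1},{"dx":0,"dy":0,"dz":0,"ax":-0.8,"ay":0,"az":0,"claw":1},{"dx":0,"dy":0,"dz":0,"ax":-0.8,"ay":0,"az":0,"claw":1},{"dx":0,"dy":0,"dz":0,"ax":-0.8,"ay":0,"az":0,"claw":1},{"dx":0,"dy":0,"dz":0,"ax":-0.8,"ay":0,"az":0,"claw":1}]' 
python3 -c "
from h import *
goal([.5,.3,.13],.351,-.785)"
```

```text
time_s: 6.95
tcp_pos: [0.5242, 0.3366, 0.1515]
eef_rot: [-0.376, 0.91, 0.161, -0.065]
wrist_force: [0.5, -0.0, -1.4]
width: 0.0458
time_s: 7.78
tcp_pos: [0.5236, 0.3361, 0.1486]
eef_rot: [0.01, 0.985, 0.173, 0.003]
wrist_force: [-0.4, 0.2, -2.1]
width: 0.0459
t 7.7833 tcp [0.5236 0.3361 0.1486] j [-0.39  0.42 -0.39  1.76  0.21  1.   -0.51] w 0.0459 F [-0.4  0.2 -2.1]
turn units(tool) [-7.64 -0.01 -0.03] shift units goal-frame [-1.38  0.2   1.26] cur-frame [-1.38  1.02  0.76]
```

```bash
python3 -m handwheel '[{"dx":0,"dy":0,"dz":0,"ax":-0.77,"ay":0,"az":0,"claw":1},{"dx":0,"dy":0,"dz":0,"ax":-0.77,"ay":0,"az":0,"claw":1},{"dx":0,"dy":0,"dz":0,"ax":-0.77,"ay":0,"az":0,"claw":1},{"dx":0,"dy":0,"dz":0,"ax":-0.77,"ay":0,"az":0,"claw":1},{"dx":0,"dy":0,"dz":0,"ax":-0.77,"ay":0,"az":0,"claw":1},{"dx":0,"dy":0,"dz":0,"ax":-0.77,"ay":0,"az":0,"claw":1},{"dx":0,"dy":0,"dz":0,"ax":-0.77,"ay":0,"az":0,"claw":1},{"dx":0,"dy":0,"dz":0,"ax":-0.77,"ay":0,"az":0,"claw":1},{"dx":0,"dy":0,"dz":0,"ax":-0.77,"ay":0,"az":0,"claw":1},{"dx":0,"dy":0,"dz":0,"ax":-0.77,"ay":0,"az":0,"claw":1}]' 
python3 -c "
from h import *
goal([.5053,.1794,.09],.351,-.785)"
```

```text
time_s: 8.62
tcp_pos: [0.5231, 0.3366, 0.1481]
eef_rot: [0.379, 0.909, 0.16, 0.067]
wrist_force: [-0.4, 0.1, -1.7]
width: 0.0464
t 8.6167 tcp [0.5231 0.3366 0.1481] j [-0.88  0.67 -0.2   1.59  0.68  1.52 -0.99] w 0.0464 F [-0.4  0.1 -1.7]
turn units(tool) [ 0.05  0.01 -0.01] shift units goal-frame [-2.83  2.36  5.64] cur-frame [-2.83  2.34  5.66]
```

```bash
python3 -m handwheel '[{"dx":-0.4,"dy":0.33,"dz":0.8,"ax":0,"ay":0,"az":0,"claw":1},{"dx":-0.4,"dy":0.33,"dz":0.8,"ax":0,"ay":0,"az":0,"claw":1},{"dx":-0.4,"dy":0.33,"dz":0.8,"ax":0,"ay":0,"az":0,"claw":1},{"dx":-0.4,"dy":0.33,"dz":0.8,"ax":0,"ay":0,"az":0,"claw":1},{"dx":-0.4,"dy":0.33,"dz":0.8,"ax":0,"ay":0,"az":0,"claw":1},{"dx":-0.4,"dy":0.33,"dz":0.8,"ax":0,"ay":0,"az":0,"claw":1},{"dx":-0.4,"dy":0.33,"dz":0.8,"ax":0,"ay":0,"az":0,"claw":1},{"dx":0,"dy":0,"dz":0,"ax":0,"ay":0,"az":0,"claw":1},{"dx":0,"dy":0,"dz":0,"ax":0,"ay":0,"az":0,"claw":1}]' 
python3 -c "
from h import *
goal([.5053,.1794,.0475],.351,-.785)
f=snap('side','pics/s2.png');t=snap('top','pics/t2.png')
a=cv2.resize(f['color'][180:330,220:420,::-1],None,fx=2,fy=2);b=cv2.resize(t['color'][180:330,110:310,::-1],None,fx=2,fy=2)
cv2.imwrite('pics/v2.png',cv2.convertScaleAbs(np.hstack([a,b]),alpha=1.4))
"
```

```text
time_s: 9.37
tcp_pos: [0.5052, 0.1795, 0.0899]
eef_rot: [0.378, 0.91, 0.16, 0.066]
wrist_force: [0.0, -0.2, -0.9]
width: 0.0459
t 9.3667 tcp [0.5052 0.1795 0.0899] j [-0.77  0.58 -0.17  1.93  0.77  1.27 -1.07] w 0.0459 F [ 0.  -0.2 -0.9]
turn units(tool) [ 0.02  0.03 -0.02] shift units goal-frame [ 0.   -1.19  1.2 ] cur-frame [ 0.  -1.2  1.2]
```

View pics/v2.png

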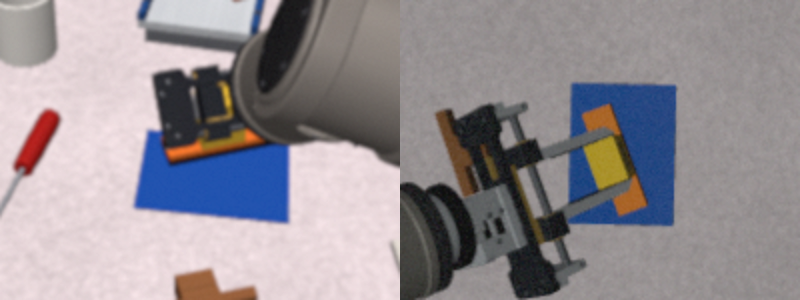

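Scraper is upright, held by the handle above the mat (right crop, blade centre ~(615,160), mat centre (622,155)). Lower it.

```bash
python3 -m handwheel '[{"dx":0,"dy":-0.3,"dz":0.3,"ax":0,"ay":0,"az":0,"claw":1},{"dx":0,"dy":-0.3,"dz":0.3,"ax":0,"ay":0,"az":0,"claw":1},{"dx":0,"dy":-0.2,"dz":0.2,"ax":0,"ay":0,"az":0,"claw":1},{"dx":0,"dy":-0.2,"dz":0.2,"ax":0,"ay":0,"az":0,"claw":1},{"dx":0,"dy":-0.06,"dz":0.06,"ax":0,"ay":0,"az":0,"claw":1},{"dx":0,"dy":0,"dz":0,"ax":0,"ay":0,"az":0,"claw":1},{"dx":0,"dy":0,"dz":0,"ax":0,"ay":0,"az":0,"claw":1}]' ; python3 -m handwheel '[{"dx":0,"dy":-0.04,"dz":0.04,"ax":0,"ay":0,"az":0,"claw":1},{"dx":0,"dy":-0.04,"dz":0.04,"ax":0,"ay":0,"az":0,"claw":1},{"dx":0,"dy":0,"dz":0,"ax":0,"ay":0,"az":0,"claw":1}]'
python3 -c "
from h import *
goal([.5053,.1794,.0475],.351,-.785)"
```

```text
time_s: 10.05
tcp_pos: [0.5055, 0.1805, 0.0524]
eef_rot: [0.378, 0.909, 0.16, 0.066]
wrist_force: [-0.2, -0.5, -2.2]
width: 0.0461
time_s: 10.3
tcp_pos: [0.5057, 0.1806, 0.0498]
eef_rot: [0.378, 0.91, 0.16, 0.067]
wrist_force: [-0.6, -0.2, -0.5]
width: 0.0463
t 10.3 tcp [0.5057 0.1806 0.0498] j [-0.77  0.65 -0.16  1.94  0.79  1.22 -1.12] w 0.0463 F [-0.6 -0.2 -0.5]
turn units(tool) [ 0.02  0.01 -0.02] shift units goal-frame [-0.03 -0.04  0.09] cur-frame [-0.03 -0.04  0.09]
```

```bash
for i in 1 2 3; do python3 -m handwheel '[{"dx":0,"dy":-0.04,"dz":0.04,"ax":0,"ay":0,"az":0,"claw":1},{"dx":0,"dy":0,"dz":0,"ax":0,"ay":0,"az":0,"claw":1}]' | egrep 'tcp|force'; done
```

```text
tcp_pos: [0.5056, 0.1804, 0.0486]
wrist_force: [-2.3, 0.4, 4.7]
tcp_pos: [0.5055, 0.1803, 0.0479]
wrist_force: [-5.7, 1.3, 14.7]
tcp_pos: [0.5055, 0.1805, 0.0473]
wrist_force: [-10.1, 3.4, 27.4]
```

```bash
python3 -m handwheel '[{"dx":0,"dy":0.06,"dz":-0.06,"ax":0,"ay":0,"az":0,"claw":1},{"dx":0,"dy":0,"dz":0,"ax":0,"ay":0,"az":0,"claw":0},{"dx":0,"dy":0,"dz":0,"ax":0,"ay":0,"az":0,"claw":0},{"dx":0,"dy":0,"dz":0,"ax":0,"ay":0,"az":0,"claw":0},{"dx":0,"dy":0,"dz":0,"ax":0,"ay":0,"az":0,"claw":0},{"dx":0,"dy":0,"dz":0,"ax":0,"ay":0,"az":0,"claw":0},{"dx":0,"dy":0,"dz":0,"ax":0,"ay":0,"az":0,"claw":0},{"dx":0,"dy":0,"dz":0,"ax":0,"ay":0,"az":0,"claw":0},{"dx":0,"dy":0,"dz":0,"ax":0,"ay":0,"az":0,"claw":0}]'; python3 -m handwheel '[{"dx":0,"dy":0,"dz":-0.4,"ax":0,"ay":0,"az":0,"claw":0},{"dx":0,"dy":0,"dz":-0.8,"ax":0,"ay":0,"az":0,"claw":0},{"dx":0,"dy":0,"dz":-0.8,"ax":0,"ay":0,"az":0,"claw":0},{"dx":0,"dy":0,"dz":-0.8,"ax":0,"ay":0,"az":0,"claw":0},{"dx":0,"dy":0,"dz":-0.8,"ax":0,"ay":0,"az":0,"claw":0},{"dx":0,"dy":0,"dz":-0.8,"ax":0,"ay":0,"az":0,"claw":0},{"dx":0,"dy":0,"dz":-0.8,"ax":0,"ay":0,"az":0,"claw":0},{"dx":0,"dy":0,"dz":-0.8,"ax":0,"ay":0,"az":0,"claw":0}]'
python3 -c "
from h import *
goal([.502,.1885,.2],.351,0)
f=snap('side','pics/s3.png');t=snap('top','pics/t3.png')
a=cv2.resize(f['color'][200:300,250:390,::-1],None,fx=4,fy=4)[:,:400];b=cv2.resize(t['color'][205:305,180:280,::-1],None,fx=4,fy=4)
cv2.imwrite('pics/v3.png',cv2.convertScaleAbs(np.hstack([a,b]),alpha=1.4))
"
```

```text
time_s: 11.55
tcp_pos: [0.5055, 0.1805, 0.0475]
eef_rot: [0.378, 0.91, 0.16, 0.067]
wrist_force: [0.1, 0.1, -0.6]
width: 0.0933
time_s: 12.22
tcp_pos: [0.4686, 0.2815, 0.1548]
eef_rot: [0.377, 0.91, 0.161, 0.067]
wrist_force: [0.2, 0.1, 0.8]
width: 0.0943
t 12.2167 tcp [0.4686 0.2815 0.1548] j [-0.88  0.56 -0.22  1.78  0.66  1.47 -1.05] w 0.0943 F [0.2 0.1 0.8]
turn units(tool) [ 7.86  0.01 -0.02] shift units goal-frame [-0.02  3.95 -1.81] cur-frame [-0.02  4.07  1.52]
```

View pics/v3.png

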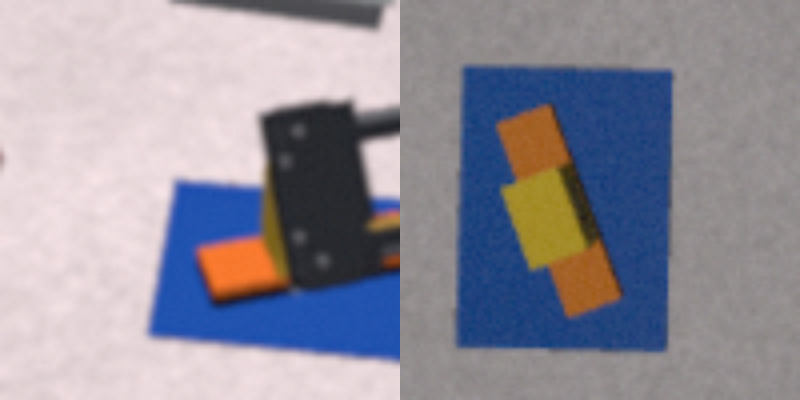

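Scraper stands free on the mat (right crop: handle top ~(543,217), blade (497,124)-(621,297)).

```bash
python3 - <<'E'
from h import *
c=load("pics/t3.png")
f=lambda x,y,z: at(c,(180+(x-399.5)/4-.5,205+(y+.5)/4-.5),z)
for L,z in(([(500,187),(555,167),(588,243),(530,270)],.071),([(497,124),(550,104),(621,297),(567,318)],.017)):
    q=np.array([f(*p,z) for p in L]); d=q[0]+q[1]-q[2]-q[3]
    print(q.mean(0),"y ang",np.arctan2(d[1],d[0]),np.linalg.norm(np.roll(q,-1,0)-q,axis=1))
E
```

```text
[0.50269389 0.19066426 0.071     ] y ang 0.36745997077607084 [0.03080718 0.04357145 0.03359421 0.04637898]
[0.50182751 0.19014271 0.017     ] y ang 0.33919677797115844 [0.03175847 0.11498566 0.03233012 0.11528631]
```

```bash
python3 -m handwheel '[{"dx":0,"dy":0,"dz":0,"ax":0.8,"ay":0,"az":0,"claw":0},{"dx":0,"dy":0,"dz":0,"ax":0.8,"ay":0,"az":0,"claw":0},{"dx":0,"dy":0,"dz":0,"ax":0.8,"ay":0,"az":0,"claw":0},{"dx":0,"dy":0,"dz":0,"ax":0.8,"ay":0,"az":0,"claw":0},{"dx":0,"dy":0,"dz":0,"ax":0.8,"ay":0,"az":0,"claw":0},{"dx":0,"dy":0,"dz":0,"ax":0.8,"ay":0,"az":0,"claw":0},{"dx":0,"dy":0,"dz":0,"ax":0.8,"ay":0,"az":0,"claw":0},{"dx":0,"dy":0,"dz":0,"ax":0.8,"ay":0,"az":0,"claw":0},{"dx":0,"dy":0,"dz":0,"ax":0.8,"ay":0,"az":0,"claw":0},{"dx":0,"dy":0,"dz":0,"ax":0.66,"ay":0,"az":0,"claw":0}]';  python3 -m handwheel '[{"dx":0,"dy":0.97,"dz":0.3,"ax":0,"ay":0,"az":0,"claw":0},{"dx":0,"dy":0.97,"dz":0.3,"ax":0,"ay":0,"az":0,"claw":0},{"dx":0,"dy":0.97,"dz":0.2,"ax":0,"ay":0,"az":0,"claw":0},{"dx":0,"dy":0.97,"dz":0.2,"ax":0,"ay":0,"az":0,"claw":0},{"dx":0,"dy":0,"dz":0,"ax":0,"ay":0,"az":0,"claw":0},{"dx":0,"dy":0,"dz":0,"ax":0,"ay":0,"az":0,"claw":0}]'
python3 -c "
from h import *
goal([.5022,.190,.03],.351,0)"
```

```text
time_s: 13.15
tcp_pos: [0.4697, 0.2794, 0.1538]
eef_rot: [-0.001, 0.985, 0.173, 0.001]
wrist_force: [0.2, 0.7, 0.1]
width: 0.0936
time_s: 13.65
tcp_pos: [0.5024, 0.1874, 0.128]
eef_rot: [0.001, 0.985, 0.172, -0.0]
wrist_force: [-0.2, 0.8, 0.3]
width: 0.0937
t 13.65 tcp [0.5024 0.1874 0.128 ] j [-0.22  0.31 -0.3   1.98  0.12  0.88 -0.24] w 0.0937 F [-0.2  0.8  0.3]
turn units(tool) [ 0.01  0.01 -0.05] shift units goal-frame [ 0.03 -0.1   3.92] cur-frame [ 0.03 -0.1   3.92]
```

```bash
python3 -m handwheel '[{"dx":0.03,"dy":-0.1,"dz":0.8,"ax":0,"ay":0,"az":0,"claw":0},{"dx":0,"dy":0,"dz":0.8,"ax":0,"ay":0,"az":0,"claw":0},{"dx":0,"dy":0,"dz":0.8,"ax":0,"ay":0,"az":0,"claw":0},{"dx":0,"dy":0,"dz":0.8,"ax":0,"ay":0,"az":0,"claw":0},{"dx":0,"dy":0,"dz":0.7,"ax":0,"ay":0,"az":0,"claw":0},{"dx":0,"dy":0,"dz":0,"ax":0,"ay":0,"az":0,"claw":0}]' 
python3 -m handwheel '[{"dx":0,"dy":0,"dz":0,"ax":0,"ay":0,"az":0,"claw":1},{"dx":0,"dy":0,"dz":0,"ax":0,"ay":0,"az":0,"claw":1},{"dx":0,"dy":0,"dz":0,"ax":0,"ay":0,"az":0,"claw":1},{"dx":0,"dy":0,"dz":0,"ax":0,"ay":0,"az":0,"claw":1},{"dx":0,"dy":0,"dz":0,"ax":0,"ay":0,"az":0,"claw":1},{"dx":0,"dy":0,"dz":0,"ax":0,"ay":0,"az":0,"claw":1},{"dx":0,"dy":0,"dz":0,"ax":0,"ay":0,"az":0,"claw":1},{"dx":0,"dy":0,"dz":0,"ax":0,"ay":0,"az":0,"claw":1},{"dx":0,"dy":0,"dz":0,"ax":0,"ay":0,"az":0,"claw":1}]' 40 
python3 -c "
from h import *
goal([.5022,.190,.15],.351,0)"
```

```text
time_s: 14.15
tcp_pos: [0.5001, 0.192, 0.0283]
eef_rot: [0.001, 0.985, 0.174, -0.002]
wrist_force: [0.1, -0.2, -0.5]
width: 0.094
time_s: 14.9
tcp_pos: [0.5024, 0.1917, 0.0312]
eef_rot: [0.0, 0.985, 0.174, 0.0]
wrist_force: [-1.0, -0.1, 4.6]
width: 0.0456
t 14.9 tcp [0.5024 0.1917 0.0312] j [-0.26  0.45 -0.27  2.04  0.19  0.68 -0.31] w 0.0456 F [-1.  -0.1  4.6]
turn units(tool) [ 0.01 -0.   -0.02] shift units goal-frame [-0.03  0.06 -4.75] cur-frame [-0.03  0.06 -4.75]
```

```bash
python3 -m handwheel '[{"dx":0,"dy":0,"dz":-0.5,"ax":0,"ay":0,"az":0,"claw":1},{"dx":0,"dy":0,"dz":-0.8,"ax":0,"ay":0,"az":0,"claw":1},{"dx":0,"dy":0,"dz":-0.8,"ax":0,"ay":0,"az":0.78,"claw":1},{"dx":0,"dy":0,"dz":-0.8,"ax":0,"ay":0,"az":0.78,"claw":1},{"dx":0,"dy":0,"dz":-0.8,"ax":0,"ay":0,"az":0.78,"claw":1},{"dx":0,"dy":0,"dz":-0.8,"ax":0,"ay":0,"az":0.78,"claw":1},{"dx":0,"dy":0,"dz":0,"ax":0,"ay":0,"az":0.78,"claw":1},{"dx":0,"dy":0,"dz":0,"ax":0,"ay":0,"az":0.78,"claw":1},{"dx":0,"dy":0,"dz":0,"ax":0,"ay":0,"az":0,"claw":1}]'
python3 -c "
from h import *
goal([.5276,-.0531,.1],-.117,0)"
```

```text
time_s: 15.65
tcp_pos: [0.5022, 0.1918, 0.1438]
eef_rot: [0.0, 0.998, -0.061, 0.0]
wrist_force: [-0.3, -0.4, -1.7]
width: 0.0457
t 15.65 tcp [0.5022 0.1918 0.1438] j [-0.3   0.28 -0.21  1.96  0.08  0.9  -0.68] w 0.0457 F [-0.3 -0.4 -1.7]
turn units(tool) [ 0.01 -0.01 -0.06] shift units goal-frame [2.15 9.61 1.75] cur-frame [2.21 9.6  1.76]
```

```bash
python3 -m handwheel '[{"dx":0.22,"dy":0.96,"dz":0,"ax":0,"ay":0,"az":-0.06,"claw":1},{"dx":0.22,"dy":0.96,"dz":0,"ax":0,"ay":0,"az":0,"claw":1},{"dx":0.22,"dy":0.96,"dz":0,"ax":0,"ay":0,"az":0,"claw":1},{"dx":0.22,"dy":0.96,"dz":0,"ax":0,"ay":0,"az":0,"claw":1},{"dx":0.22,"dy":0.96,"dz":0,"ax":0,"ay":0,"az":0,"claw":1},{"dx":0.22,"dy":0.96,"dz":0,"ax":0,"ay":0,"az":0,"claw":1},{"dx":0.22,"dy":0.96,"dz":0,"ax":0,"ay":0,"az":0,"claw":1},{"dx":0.22,"dy":0.96,"dz":0,"ax":0,"ay":0,"az":0,"claw":1},{"dx":0.2,"dy":0.96,"dz":0,"ax":0,"ay":0,"az":0,"claw":1},{"dx":0.2,"dy":0.96,"dz":0,"ax":0,"ay":0,"az":0,"claw":1}]';python3 -m handwheel '[{"dx":0,"dy":0,"dz":0.6,"ax":0,"ay":0,"az":0,"claw":1},{"dx":0,"dy":0,"dz":0.6,"ax":0,"ay":0,"az":0,"claw":1},{"dx":0,"dy":0,"dz":0.5,"ax":0,"ay":0,"az":0,"claw":1},{"dx":0,"dy":0,"dz":0,"ax":0,"ay":0,"az":0,"claw":1},{"dx":0,"dy":0,"dz":0,"ax":0,"ay":0,"az":0,"claw":1}]'
python3 -c "
from h import *
goal([.5276,-.0531,.068],-.117,0)
t=snap('top','pics/t4.png');f=snap('side','pics/s4.png')
a=cv2.resize(f['color'][110:210,270:370,::-1],None,fx=4,fy=4);b=cv2.resize(t['color'][205:305,305:405,::-1],None,fx=4,fy=4)
cv2.imwrite('pics/v4.png',cv2.convertScaleAbs(np.hstack([a,b]),alpha=1.4))
"
```

```text
time_s: 16.48
tcp_pos: [0.5284, -0.054, 0.1434]
eef_rot: [0.0, 0.998, -0.055, -0.0]
wrist_force: [0.5, -0.7, -1.7]
width: 0.0456
time_s: 16.9
tcp_pos: [0.5282, -0.0528, 0.1008]
eef_rot: [0.0, 0.998, -0.056, -0.001]
wrist_force: [1.0, 0.1, -0.9]
width: 0.0459
t 16.9 tcp [ 0.5282 -0.0528  0.1008] j [ 0.05  0.32 -0.09  2.02  0.04  0.8  -0.17] w 0.0459 F [ 1.   0.1 -0.9]
turn units(tool) [0.01 0.01 0.06] shift units goal-frame [-0.02  0.02  1.31] cur-frame [-0.02  0.01  1.31]
```

View pics/v4.png

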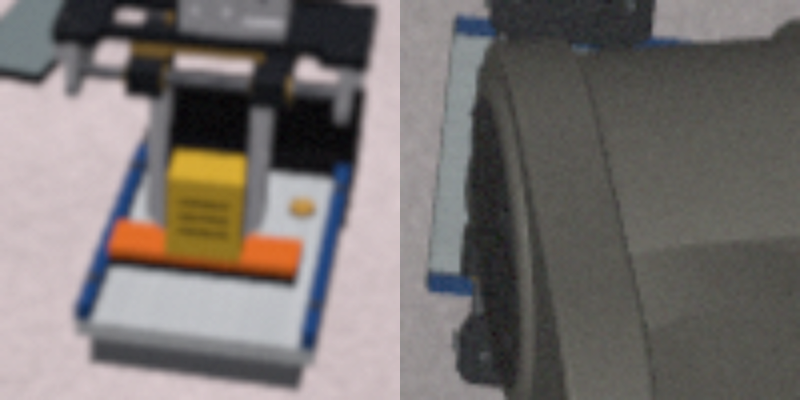

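```bash
python3 - <<'E'
from h import *
c=load("pics/s4.png");o=observe();t=o['tcp_pos'];a=-.111
ex=np.array([np.cos(a),np.sin(a),0]);ey=np.array([-np.sin(a),np.cos(a),0])
for s in(1,-1):
  for sy in(1,-1):
    p=t+s*.058*ex+sy*.016*ey;p[2]=t[2]-.014; print(s,sy,(proj(c,p)[0]-[270,110])*4)
pc=np.array([.5194,-.1226,.04]);e=np.array([np.cos(1.4536),np.sin(1.4536),0]);x=np.array([e[1],-e[0],0])
for s in(1,-1): print("plate end",(proj(c,pc+s*.065*x+.1*e)[0]-[270,110])*4)
E
```

```text
1 1 [106.24742099 249.28626428]
1 -1 [116.01557373 221.34265062]
-1 1 [295.95225787 270.40992413]
-1 -1 [301.75183847 241.47782511]
plate end [ 92.56625206 323.72337206]
plate end [301.26907185 349.38069653]
```

Side crop agrees with projections (blade ends at 110 and 301 px): centred behind the offcuts. Lower.

```bash
python3 -m handwheel '[{"dx":-0.02,"dy":0,"dz":0.5,"ax":0,"ay":0,"az":0.06,"claw":1},{"dx":0,"dy":0,"dz":0.4,"ax":0,"ay":0,"az":0,"claw":1},{"dx":0,"dy":0,"dz":0.2,"ax":0,"ay":0,"az":0,"claw":1},{"dx":0,"dy":0,"dz":0.1,"ax":0,"ay":0,"az":0,"claw":1},{"dx":0,"dy":0,"dz":0,"ax":0,"ay":0,"az":0,"claw":1},{"dx":0,"dy":0,"dz":0,"ax":0,"ay":0,"az":0,"claw":1}]'; for i in 1 2 3; do python3 -m handwheel '[{"dx":0,"dy":0,"dz":0.04,"ax":0,"ay":0,"az":0,"claw":1},{"dx":0,"dy":0,"dz":0,"ax":0,"ay":0,"az":0,"claw":1}]' | egrep 'tcp|force'; done
python3 -c "
from h import *
goal([.5276,-.0531,.068],-.117,0)"
```

```text
time_s: 17.5
tcp_pos: [0.5283, -0.0528, 0.0715]
eef_rot: [0.0, 0.998, -0.059, 0.0]
wrist_force: [0.4, 0.1, -1.5]
width: 0.0456
tcp_pos: [0.5284, -0.0528, 0.0705]
wrist_force: [0.1, -0.2, -1.4]
tcp_pos: [0.5282, -0.0528, 0.0693]
wrist_force: [-0.0, 1.2, -1.2]
tcp_pos: [0.5283, -0.0528, 0.0683]
wrist_force: [-0.5, 0.6, -1.7]
t 18.0 tcp [ 0.5283 -0.0528  0.0683] j [ 0.05  0.37 -0.09  2.04  0.05  0.73 -0.19] w 0.046 F [-0.5  0.6 -1.7]
turn units(tool) [ 0.01 -0.01 -0.02] shift units goal-frame [-0.03  0.02  0.01] cur-frame [-0.03  0.02  0.01]
```

```bash
for i in 1 2; do python3 -m handwheel '[{"dx":0,"dy":0,"dz":0.03,"ax":0,"ay":0,"az":0,"claw":1},{"dx":0,"dy":0,"dz":0,"ax":0,"ay":0,"az":0,"claw":1}]' | egrep 'tcp|force'; done
```

```text
tcp_pos: [0.5283, -0.0528, 0.0682]
wrist_force: [-4.3, 0.6, 13.4]
tcp_pos: [0.5283, -0.0528, 0.0682]
wrist_force: [-11.1, 0.2, 29.8]
```

```bash
python3 -m handwheel '[{"dx":0,"dy":0,"dz":-0.04,"ax":0,"ay":0,"az":0,"claw":1},{"dx":0,"dy":0.2,"dz":0,"ax":0,"ay":0,"az":0,"claw":1},{"dx":0,"dy":0.3,"dz":0,"ax":0,"ay":0,"az":0,"claw":1},{"dx":0,"dy":0.3,"dz":0,"ax":0,"ay":0,"az":0,"claw":1},{"dx":0,"dy":0.3,"dz":0,"ax":0,"ay":0,"az":0,"claw":1},{"dx":0,"dy":0.3,"dz":0,"ax":0,"ay":0,"az":0,"claw":1},{"dx":0,"dy":0.3,"dz":0,"ax":0,"ay":0,"az":0,"claw":1},{"dx":0,"dy":0.3,"dz":0,"ax":0,"ay":0,"az":0,"claw":1},{"dx":0,"dy":0.3,"dz":0,"ax":0,"ay":0,"az":0,"claw":1},{"dx":0,"dy":0.3,"dz":0,"ax":0,"ay":0,"az":0,"claw":1}]'
python3 -c "
from h import *
goal([.5194-.099*.1169,-.1226-.099*.9931,.068],-.117,0)"
```

```text
time_s: 19.17
tcp_pos: [0.5211, -0.1176, 0.0683]
eef_rot: [0.0, 0.998, -0.059, 0.001]
wrist_force: [1.2, 4.2, 6.8]
width: 0.0457
t 19.1667 tcp [ 0.5211 -0.1176  0.0683] j [ 0.16  0.37 -0.07  2.04  0.04  0.73 -0.05] w 0.0457 F [1.2 4.2 6.8]
turn units(tool) [ 0.   -0.02 -0.02] shift units goal-frame [-0.05  4.17  0.01] cur-frame [-0.04  4.17  0.01]
```

```bash
python3 -m handwheel '[{"dx":0,"dy":0.3,"dz":0,"ax":0,"ay":0,"az":0,"claw":1},{"dx":0,"dy":0.3,"dz":0,"ax":0,"ay":0,"az":0,"claw":1},{"dx":0,"dy":0.3,"dz":0,"ax":0,"ay":0,"az":0,"claw":1},{"dx":0,"dy":0.3,"dz":0,"ax":0,"ay":0,"az":0,"claw":1},{"dx":0,"dy":0.3,"dz":0,"ax":0,"ay":0,"az":0,"claw":1},{"dx":0,"dy":0.3,"dz":0,"ax":0,"ay":0,"az":0,"claw":1},{"dx":0,"dy":0.3,"dz":0,"ax":0,"ay":0,"az":0,"claw":1},{"dx":0,"dy":0.3,"dz":0,"ax":0,"ay":0,"az":0,"claw":1},{"dx":0,"dy":0.3,"dz":0,"ax":0,"ay":0,"az":0,"claw":1},{"dx":0,"dy":0.3,"dz":0,"ax":0,"ay":0,"az":0,"claw":1}]';python3 -m handwheel '[{"dx":0,"dy":0.3,"dz":0,"ax":0,"ay":0,"az":0,"claw":1},{"dx":0,"dy":0.3,"dz":0,"ax":0,"ay":0,"az":0,"claw":1},{"dx":0,"dy":0.3,"dz":0,"ax":0,"ay":0,"az":0,"claw":1},{"dx":0,"dy":0.3,"dz":0,"ax":0,"ay":0,"az":0,"claw":1},{"dx":0,"dy":0,"dz":0,"ax":0,"ay":0,"az":0,"claw":1},{"dx":0,"dy":0,"dz":0,"ax":0,"ay":0,"az":0,"claw":1}]'
python3 -c "
from h import *
goal([.5194-.099*.1169,-.1226-.099*.9931,.068],-.117,0)"
```

```text
time_s: 20.0
tcp_pos: [0.5121, -0.1921, 0.0682]
eef_rot: [0.0, 0.998, -0.059, 0.001]
wrist_force: [0.7, 2.9, 7.9]
width: 0.0458
time_s: 20.5
tcp_pos: [0.5081, -0.2229, 0.0683]
eef_rot: [0.001, 0.998, -0.06, 0.001]
wrist_force: [-0.0, -2.3, 7.0]
width: 0.0459
t 20.5 tcp [ 0.5081 -0.2229  0.0683] j [ 0.33  0.4  -0.04  1.99  0.02  0.75  0.16] w 0.0459 F [-0.  -2.3  7. ]
turn units(tool) [ 0.02 -0.01 -0.03] shift units goal-frame [-0.02 -0.08  0.01] cur-frame [-0.02 -0.08  0.01]
```

```bash
python3 -m handwheel '[{"dx":0,"dy":0,"dz":-0.2,"ax":0,"ay":0,"az":0,"claw":1},{"dx":0,"dy":0,"dz":-0.4,"ax":0,"ay":0,"az":0,"claw":1},{"dx":0,"dy":0,"dz":-0.6,"ax":0,"ay":0,"az":0,"claw":1},{"dx":0,"dy":0,"dz":-0.6,"ax":0,"ay":0,"az":0,"claw":1},{"dx":0,"dy":0,"dz":-0.6,"ax":0,"ay":0,"az":0,"claw":1},{"dx":0,"dy":-0.8,"dz":-0.6,"ax":0,"ay":0,"az":0,"claw":1},{"dx":0,"dy":-0.8,"dz":0,"ax":0,"ay":0,"az":0,"claw":1},{"dx":0,"dy":-0.8,"dz":0,"ax":0,"ay":0,"az":0,"claw":1},{"dx":0,"dy":-0.8,"dz":0,"ax":0,"ay":0,"az":0,"claw":1},{"dx":0,"dy":-0.8,"dz":0,"ax":0,"ay":0,"az":0,"claw":1}]'; python3 -m handwheel '[{"dx":0,"dy":-1,"dz":0,"ax":0,"ay":0,"az":0,"claw":1},{"dx":0,"dy":-1,"dz":0,"ax":0,"ay":0,"az":0,"claw":1},{"dx":0,"dy":-1,"dz":0,"ax":0,"ay":0,"az":0,"claw":1},{"dx":0,"dy":-1,"dz":0,"ax":0,"ay":0,"az":0,"claw":1},{"dx":0,"dy":-1,"dz":0,"ax":0,"ay":0,"az":0,"claw":1},{"dx":0,"dy":-1,"dz":0,"ax":0,"ay":0,"az":0,"claw":1},{"dx":0,"dy":-1,"dz":0,"ax":0,"ay":0,"az":0,"claw":1},{"dx":0,"dy":-1,"dz":0,"ax":0,"ay":0,"az":0,"claw":1},{"dx":0,"dy":-1,"dz":0,"ax":0,"ay":0,"az":0,"claw":1},{"dx":0,"dy":-1,"dz":0,"ax":0,"ay":0,"az":0,"claw":1}]'
python3 -c "
from h import *
goal([.502,.1895,.05],-.117,0)
t=snap('top','pics/t5.png');f=snap('side','pics/s5.png')
a=cv2.resize(f['color'][110:210,270:370,::-1],None,fx=4,fy=4);b=cv2.resize(t['color'][200:300,370:470,::-1],None,fx=4,fy=4)
cv2.imwrite('pics/v5.png',np.hstack([cv2.convertScaleAbs(a,alpha=1.4),cv2.convertScaleAbs(b,alpha=2)]))
"
```

```text
time_s: 21.33
tcp_pos: [0.5199, -0.1214, 0.1437]
eef_rot: [0.0, 0.998, -0.06, 0.0]
wrist_force: [-0.1, -0.0, -1.3]
width: 0.0459
time_s: 22.17
tcp_pos: [0.5496, 0.1272, 0.1434]
eef_rot: [0.0, 0.998, -0.059, 0.0]
wrist_force: [0.0, -0.2, -1.8]
width: 0.0458
t 22.1667 tcp [0.5496 0.1272 0.1434] j [-0.18  0.32 -0.2   1.91  0.08  0.92 -0.53] w 0.0458 F [ 0.  -0.2 -1.8]
turn units(tool) [ 0.01 -0.01 -0.02] shift units goal-frame [-2.18 -2.25  3.74] cur-frame [-2.19 -2.25  3.73]
```

View pics/v5.png

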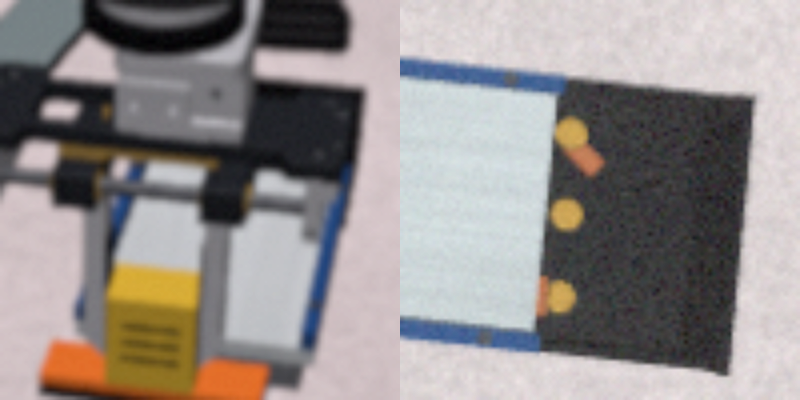

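Top crop: plate is clear, three discs (571,133), (566,214), (562,296) and two bars (585,160), (543,297) are inside the tray past the plate edge; the last bar hugs the edge, so I'll recheck it at the end. Put the scraper back.

```bash
python3 -m handwheel '[{"dx":-0.73,"dy":-0.75,"dz":0,"ax":0,"ay":0,"az":0,"claw":1},{"dx":-0.73,"dy":-0.75,"dz":0,"ax":0,"ay":0,"az":0,"claw":1},{"dx":-0.73,"dy":-0.75,"dz":0,"ax":0,"ay":0,"az":0,"claw":1},{"dx":0,"dy":0,"dz":0.7,"ax":0,"ay":0,"az":0,"claw":1},{"dx":0,"dy":0,"dz":0.8,"ax":0,"ay":0,"az":0,"claw":1},{"dx":0,"dy":0,"dz":0.8,"ax":0,"ay":0,"az":0,"claw":1},{"dx":0,"dy":0,"dz":0.8,"ax":0,"ay":0,"az":0,"claw":1},{"dx":0,"dy":0,"dz":0.6,"ax":0,"ay":0,"az":0,"claw":1},{"dx":0,"dy":0,"dz":0,"ax":0,"ay":0,"az":0,"claw":1},{"dx":0,"dy":0,"dz":0,"ax":0,"ay":0,"az":0,"claw":1}]'
python3 -c "
from h import *
goal([.502,.1895,.031],-.117,0)"
```

```text
time_s: 23.1
tcp_pos: [0.5017, 0.1878, 0.0502]
eef_rot: [0.001, 0.998, -0.06, -0.0]
wrist_force: [0.6, 0.2, -1.1]
width: 0.0457
t 23.1 tcp [0.5017 0.1878 0.0502] j [-0.3   0.41 -0.22  2.03  0.14  0.71 -0.72] w 0.0457 F [ 0.6  0.2 -1.1]
turn units(tool) [ 0.02  0.   -0.02] shift units goal-frame [ 0.   -0.07  0.77] cur-frame [ 0.   -0.07  0.77]
```

```bash
python3 -m handwheel '[{"dx":0,"dy":0,"dz":0.4,"ax":0,"ay":0,"az":0,"claw":1},{"dx":0,"dy":0,"dz":0.2,"ax":0,"ay":0,"az":0,"claw":1},{"dx":0,"dy":0,"dz":0.06,"ax":0,"ay":0,"az":0,"claw":1},{"dx":0,"dy":0,"dz":0,"ax":0,"ay":0,"az":0,"claw":1}]'|egrep 'tcp|force'; for i in 1 2 3 ; do python3 -m handwheel '[{"dx":0,"dy":0,"dz":0.03,"ax":0,"ay":0,"az":0,"claw":1},{"dx":0,"dy":0,"dz":0,"ax":0,"ay":0,"az":0,"claw":1}]' | egrep 'tcp|force'; done
```

```text
tcp_pos: [0.5018, 0.1881, 0.0334]
wrist_force: [0.2, -0.2, -2.0]
tcp_pos: [0.5021, 0.1883, 0.033]
wrist_force: [0.2, 0.3, -1.8]
tcp_pos: [0.502, 0.1883, 0.0321]
wrist_force: [0.3, 0.2, -1.2]
tcp_pos: [0.5019, 0.1883, 0.0313]
wrist_force: [-0.6, -0.2, -0.8]
```

```bash
python3 -m handwheel '[{"dx":0,"dy":0,"dz":0.03,"ax":0,"ay":0,"az":0,"claw":1},{"dx":0,"dy":0,"dz":0,"ax":0,"ay":0,"az":0,"claw":1}]' | egrep 'tcp|force'; python3 -m handwheel '[{"dx":0,"dy":0,"dz":0.0,"ax":0,"ay":0,"az":0,"claw":0},{"dx":0,"dy":0,"dz":0,"ax":0,"ay":0,"az":0,"claw":0},{"dx":0,"dy":0,"dz":0,"ax":0,"ay":0,"az":0,"claw":0},{"dx":0,"dy":0,"dz":0,"ax":0,"ay":0,"az":0,"claw":0},{"dx":0,"dy":0,"dz":0,"ax":0,"ay":0,"az":0,"claw":0},{"dx":0,"dy":0,"dz":0,"ax":0,"ay":0,"az":0,"claw":0},{"dx":0,"dy":0,"dz":0,"ax":0,"ay":0,"az":0,"claw":0},{"dx":0,"dy":0,"dz":0,"ax":0,"ay":0,"az":0,"claw":0}]';  python3 -m handwheel '[{"dx":0,"dy":0,"dz":-0.4,"ax":0,"ay":0,"az":0,"claw":0},{"dx":0,"dy":0,"dz":-0.8,"ax":0,"ay":0,"az":0,"claw":0},{"dx":0,"dy":0,"dz":-0.8,"ax":0,"ay":0,"az":0,"claw":0},{"dx":0,"dy":0,"dz":-0.8,"ax":0,"ay":0,"az":0,"claw":0},{"dx":0,"dy":-0.8,"dz":-0.8,"ax":0,"ay":0,"az":0,"claw":0},{"dx":0,"dy":-0.8,"dz":-0.8,"ax":0,"ay":0,"az":0,"claw":0},{"dx":0,"dy":-0.8,"dz":-0.8,"ax":0,"ay":0,"az":0,"claw":0},{"dx":0,"dy":-0.8,"dz":0,"ax":0,"ay":0,"az":0,"claw":0},{"dx":0,"dy":-0.8,"dz":0,"ax":0,"ay":0,"az":0,"claw":0},{"dx":0,"dy":0,"dz":0,"ax":0,"ay":0,"az":0,"claw":0}]'
python3 -c "
from h import *
t=snap('top','pics/t6.png');f=snap('side','pics/s6.png')
a=cv2.resize(t['color'][205:305,180:280,::-1],None,fx=4,fy=4);b=cv2.resize(t['color'][215:295,390:470,::-1],None,fx=5,fy=5,interpolation=cv2.INTER_CUBIC)
cv2.imwrite('pics/v6.png',np.hstack([cv2.convertScaleAbs(a,alpha=1.4),cv2.convertScaleAbs(b,alpha=2)]))
"
```

```text
tcp_pos: [0.502, 0.1883, 0.0312]
wrist_force: [-4.0, -1.3, 15.3]
time_s: 24.77
tcp_pos: [0.5019, 0.1883, 0.0305]
eef_rot: [0.0, 0.998, -0.059, 0.0]
wrist_force: [-0.3, 0.5, 0.3]
width: 0.093
time_s: 25.6
tcp_pos: [0.5134, 0.2918, 0.1617]
eef_rot: [-0.001, 0.998, -0.058, 0.001]
wrist_force: [-1.3, 1.4, 0.1]
width: 0.0941
```

View pics/v6.png

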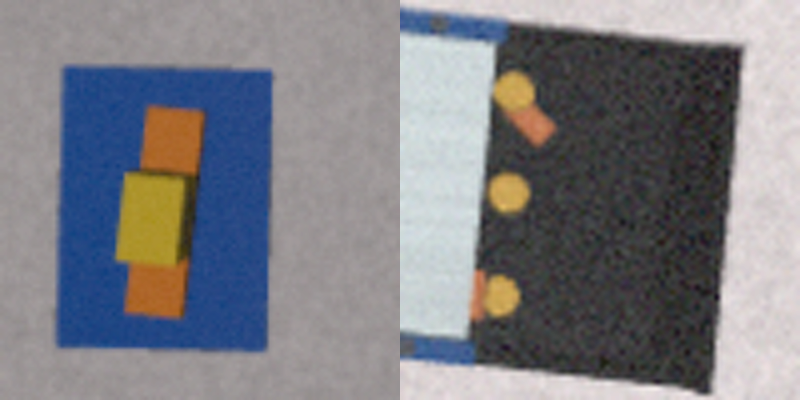

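View pics/s6.png

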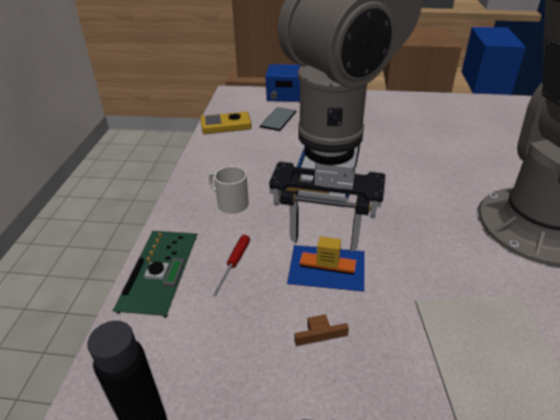

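Scraper stands free at the mat's centre; mug and screwdriver are unmoved. Quick check that the bar at the edge (right crop, visible to x≈485, y≈295) is on the floor.

```bash
python3 - <<'E'
from h import *
c=load("pics/t6.png")
pc=np.array([.5194,-.1226,.04]);e=np.array([np.cos(1.4536),np.sin(1.4536),0]);x=np.array([e[1],-e[0],0])
f=lambda X,Y:(390+(X-399.5)/5-.5,215+(Y+.5)/5-.5)
for n,p in(("bar right edge",(485,295)),("bar left vis",(471,295)),("disc",(502,296)),("disc2",(508,193)),("disc3",(514,92)),("bar2",(532,124)),("plate edge",(472,295))):
    print(n,[(z,[round(float((at(c,f(*p),z)-pc)@v)*1000,1) for v in(x,e)]) for z in(.0075,.02,.04)])
m=lambda X,Y:(180+(X+.5)/4-.5,205+(Y+.5)/4-.5)
for L,z in(([(147,105),(205,110),(183,318),(124,312)],.017),([(125,172),(186,175),(178,265),(116,262)],.071)):
    print(np.mean([at(c,m(*p),z) for p in L],0))
E
```

```text
bar right edge [(0.0075, [-49.0, -115.7]), (0.02, [-47.9, -111.5]), (0.04, [-46.3, -104.8])]
bar left vis [(0.0075, [-49.6, -109.3]), (0.02, [-48.5, -105.3]), (0.04, [-46.9, -98.7])]
disc [(0.0075, [-48.7, -123.4]), (0.02, [-47.6, -119.1]), (0.04, [-46.0, -112.3])]
disc2 [(0.0075, [-2.1, -122.0]), (0.02, [-1.7, -117.7]), (0.04, [-1.0, -110.9])]
disc3 [(0.0075, [43.8, -120.7]), (0.02, [43.5, -116.4]), (0.04, [43.2, -109.7])]
bar2 [(0.0075, [30.1, -130.1]), (0.02, [30.1, -125.8]), (0.04, [30.0, -118.8])]
plate edge [(0.0075, [-49.5, -109.8]), (0.02, [-48.5, -105.7]), (0.04, [-46.8, -99.2])]
[0.50150214 0.18672843 0.017     ]
[0.50171365 0.18645413 0.071     ]
```

```bash
python3 -c "
from cell import workorder,observe
print(observe()['time_s'],workorder.sign_off())"
```

```text
the job is handed in; nothing more can be done
25.7 None
```

I finished the job and handed it in at 25.7 s of the 72 s allowed; sign-off reported no verdict. I gripped the lying scraper by its handle at 45°, stood it on the mat and let go. I then took it again from above and cleared the offcuts with one wipe along the plate.

Last checks:
- **Offcuts:** All five are in the tray in the pictures and the plate is clear. Four are in plain view, about 20–30 mm past the plate edge. One copper bar lies against the edge, partly hidden by the plate and a disc. Its visible edge fits lying on the tray floor with its centre near station y = -110 mm, but I could not see its height directly.
- **Scraper:** It stands released on its blade, about 2 mm from the mat's centre, with blade and handle-top centres agreeing to under 1 mm. The gripper is open and well clear.
- **Mug and screwdriver:** Both look unmoved in the pictures. I did not measure their positions.
- **Forces:** The largest wrist-force reading was about 30 N, when the blade touched the plate. No check failed.

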